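Load a brass tube into the inclined sawing jig and clamp it

TASK

Take the brass tube from the stock rack and lay it gently in the two V-blocks of the inclined sawing jig, with its lower end against the brass end stop. Let go of it, then push the red clamp handle fully down so that the pad holds the tube ready for sawing; leave the other stock and the tools on the bench where they are.

Things in the scene. Friction and masses are not known exactly. Their poses are not given: they have to be found in the camera images.
- brass_tube: Yellow brass tube, 20 mm outside diameter, 180 mm long, about 0.17 kg, lying level in one of the three places of the stock rack (which one varies), its axis 48 mm above the bench. Origin on the axis at mid-length; x runs along the tube. The ends are alike: either may go to the stop.
- stock_rack: Fixed wooden stock rack, 150 x 200 mm, 47 mm high; origin at the centre of its underside. Two crosspieces 14 mm thick at x = -60 and +60 mm have V notches at y = -60, 0 and +60 mm; the stock lies in them along x. Between the crosspieces there is free space down to the base board's top at 10 mm.
- copper_tube: Reddish copper tube in the rack, 16 mm diameter, 160 mm long: stays there. Origin on its axis at mid-length, x along it.
- steel_bar: Bright steel round bar in the rack, 14 mm diameter, 170 mm long: stays there. Origin on its axis at mid-length, x along it.
- tube_bed: Sloping bed of the fixed sawing jig, rising 30 degrees away from the robot. Origin: on the end stop's face, where the centre of the tube's lower end belongs. x: up the slope along the axis of a laid tube; z: square off the bed; y: to the clamp's side. A laid tube has its middle at x = 90, y = 0, z = 0 mm. Between the V-blocks (x = 35 to 135) fingers have room down to z = -34 mm.
- saw_jig: The whole jig, fixed: green cast base 210 x 100 x 14 mm with struts under the 210 x 46 mm aluminium bed; origin at the centre of the base's underside, x as the bed's, but level. The brass end stop at the low end is 30 mm wide and reaches 8 mm above the axis of a laid tube. Friction usually keeps a tube where it is laid on the slope, so it has to be slid down onto the stop.
- lower_vee (a point): Lower steel V-block with a 2 mm saw slot: point on the axis of a laid tube, at x = 25 mm of tube_bed, whose axes it shares. The block spans x = 15 to 35 mm, is 36 mm wide, has a 90-degree V and its top lies 2 mm below the axis of a laid tube.
- upper_vee (a point): Upper steel V-block, under the clamp's pad: point on the axis of a laid tube, at x = 145 mm of tube_bed, whose axes it shares. Same section as the lower block, x = 135 to 155 mm.
- pad_arm_hinge (a point): Hinge of the clamp's pad arm (steel, 50 mm long, 11 mm wide, rubber pad near its end), at x = 145, y = 44, z = 24 mm of tube_bed. At the start the arm stands square off the bed or leans back towards +y, clear of a tube lowered square to the bed. The steel cheeks round it span y = 38 to 74, up to z = 30 mm, on a riser at x = 120 to 170, y = 20 to 95, top z = -5 mm.
- clamp_hinge (a point): Pivot of the clamp handle, at x = 145, y = 66, z = 20 mm of tube_bed, whose axes it shares; the pivot axis is the bed's x.
- clamp_grip (a point): Point on the axis of the red handle grip, 85 mm from its pivot. The grip is a round red rod 16 mm thick, 42 to 120 mm from the pivot; the point's y axis points along the handle away from the pivot.
- clamp_handle (a joint): Handle angle above the bed plane (rad): 0 = down on its stop, handle along the bed's +y, clamp locked; 0.85 to 0.98 at the start (limit 1.0), handle standing up and out. Swinging the grip outwards and down brings the arm over and its sprung pad (about 4 N) onto the tube at the upper V-block. Stiff: it stays where left; about 6 N at the grip moves it, 10 N near the end.
- half_file: File with wooden handle, 208 mm long, lying on the bench between rack and jig; origin on its underside, 90 mm from the handle's end, x towards the tip. Leave alone.
- pliers: Red-handled pliers lying on the bench, 150 mm long, 14 mm high; origin under the pivot, x towards the jaws. Leave alone.
- saw_frame: Jeweller's saw frame lying flat on the bench, 250 x 85 mm, 22 mm high; origin at mid-blade on its underside, x towards the wooden handle. Leave alone.
- bench_block: Polished steel bench block, 75 x 75 x 20 mm, origin at the centre of its underside. Leave alone.
Not all that is in view belongs to the job. What is shaped like the brass_tube but pink or turquoise is not meant.

How it is judged:
On the way:
1. the brass tube lies in both V-blocks against the end stop, let go, with the clamp still open (x of brass_tube in the frame of tube_bed between 0.087 and 0.093 m and y of brass_tube in the frame of tube_bed between -0.003 and 0.003 m and z of brass_tube in the frame of tube_bed between -0.003 and 0.003 m and angle between the x axis of brass_tube and the x axis of tube_bed, either way round below 0.025 rad and contact force between the fingers and brass_tube below 0.1 N and linear speed of brass_tube below 0.02 m/s and value of joint clamp_handle above 0.4 rad), for 0.2 s.
At the end, for the whole second after the job is handed in: The brass tube lies at rest in both V-blocks (middle within 3 mm of its place across and above the bed, axis within 1.4 degrees), its lower end within 3 mm of the end stop, and the clamp handle is down to within 0.03 rad of its stop (x of brass_tube in the frame of tube_bed between 0.087 and 0.093 m and y of brass_tube in the frame of tube_bed between -0.003 and 0.003 m and z of brass_tube in the frame of tube_bed between -0.003 and 0.003 m and angle between the x axis of brass_tube and the x axis of tube_bed, either way round below 0.025 rad and linear speed of brass_tube below 0.01 m/s and value of joint clamp_handle below 0.03 rad); the robot touches nothing.
It fails at once if the brass tube dropped or rammed onto the jig (over 45 N) (contact force between brass_tube and tube_bed above 45 N).
It fails at once if the other stock or a tool on the bench moved by more than 30 mm (distance of any of copper_tube, steel_bar, half_file, pliers, saw_frame, bench_block from where it was at the start of the episode above 0.03 m).
It also fails if it takes over 54 s, if anything falls off the work surface, if the arm or the gripper's body presses on something with over 40 N, if the wrist force passes 120 N, or if a joint passes its speed limit or range.

ROBOT

A 7-joint arm with a two-finger parallel gripper is mounted at the origin on the work surface. World frame = base frame: x ahead of the robot, y to its left, z up, the work surface at z = 0. Lengths are in m, angles in rad, forces in N, time in s.
With the tool pointing down it reaches from about 0.425 to 0.875 m from the base axis. Payload 4.7 kg.
Tool frame: the origin (TCP) lies on the centre line of the jaws, within the pads' length; the fingertips stand 25 mm ahead of it and the grasp point (between the pads) lies 6 mm ahead of it; z points along the fingers, y is the line along which they close (so a half turn about z gives the same grasp; the last joint's range is limited). The gripper opens to 85 mm and grips with 20 to 120 N. Pads are 22 mm wide; open, the fingers measure 114 mm over their backs; the gripper's body (76 mm by 85 mm) begins 54 mm behind the grasp point. The pads swing forward as they close: fully open they stand 13 mm farther back than shut.
Start: joints at [-1.102, 0.321, -0.07, 1.45, 0.023, 1.371, -0.057], TCP at [0.286, 0.584, 0.217] pointing down, gripper open.
Joint ranges: [-2.86, 2.86], [-0.3, 2.09], [-1.38, 1.24], [0.06, 2.45], [-1.56, 4.7], [0.09, 2.05], [-2.69, 2.69]. Speed limits (rad/s): [2.57, 2.57, 3.14, 3.14, 3.14, 3.14, 3.14].

INTERFACE

Orientations are given as a rotation vector (axis times angle).
In Python, from workcell import sensors, optics, workorder gives the robot as it stands.
- The arm moves only by the shell command python3 -m inch 'ROWS'. ROWS is JSON, one flat list of numbers, 7 for each row, row after row: the finger opening in m, from 0 to 0.0854, then the shift along the tool's x, y, z in m, then the turn, a rotation vector about the tool's x, y, z in rad. In form: [jaw, x, y, z, rx, ry, rz, jaw, x, y, z, rx, ry, rz, ...]. A call has 1 to 12 rows; each row is the pose to reach, as a shift and turn from the pose commanded when the call began, along the tool's axes at that moment; what a row does not reach only later rows make up. A row lasts 1/8 s, in which the tool goes at most 62.5 mm and 10.7 degrees, less where a joint would pass 70% of its speed; a pose out of reach is approached as far as the arm can. A call with a gripper value outside its range is refused whole. The fingers move at their own pace and stop on an object; the grip force is fixed at half the most. Time passes only in rows, so rows that repeat a pose let the fingers close. It gives the time, the measured TCP pose, the force, the opening and the grip force at its end, in the units of the state.
- sensors.sense(): the state, without advancing time (a new reading comes with each control period).
- optics.capture(name): name is "side" or "top" or "wrist"; returns a dict with "pixels" (384x512x3 uint8, blue, green, red), "mtx" (3x3 intrinsics, pixels), "k1" (the pictures are not rectified: a ray, as slopes to the right and down, at radius r is drawn at 1 + k1 r^2 times it, then the intrinsics apply), "extrinsics" (4x4, takes a point from world to camera coordinates). Camera axes: x right, y up, looking along -z (the intrinsics and any distortion apply to the point x, -y, -z); pixel columns grow to the right and rows downward; lengths in m; the calibration is good to about 2 mm. A picture is of the moment at which its call begins. There is no depth.
- workorder.job_done(): hands the job in; it is judged then, once.
The state is a dict: "time": time; "qpos": joint angles; "joint_vel": joint speeds; "joint_efforts": joint torques, N m; "ee_pos": TCP position; "ee_rot": TCP orientation; "wrist_force": force on the tool from outside, world axes, zero at the start; "torque": the same for the moment, N m; "grip_width": finger opening in m; "finger_force": force on a finger pad.
Only numpy, scipy, OpenCV 4.12 (cv2) and the standard library are available. Lean on these libraries where they do the work, as an engineer would, in place of code of your own. Each camera call takes 0.05 s, during which the arm holds its last target. There are 200 camera calls.

## Working session

There is one attempt and no reset: what is moved stays moved. The work goes in short steps, Python scripts to look and compute and a shell command to move; the robot and the scene stay as the last step left them, time stands still between calls to the robot, and variables do not carry over. Pictures are saved under pics/ and viewed, at most 10 in all, crops included, and the job is handed in when it is done.

```bash
mkdir -p pics; ls
cat > h.py <<'E'
import numpy as np, cv2
from scipy.spatial.transform import Rotation as R
from workcell import sensors, optics, workorder
def cap(n,f=None):
    c=optics.capture(n)
    if f: cv2.imwrite('pics/'+f,np.asarray(c['pixels']))
    return c
def ray(c,uv):
    K=np.array(c['mtx'],float);k=c['k1'];d=np.array([(uv[0]-K[0,2])/K[0,0],(uv[1]-K[1,2])/K[1,1]])
    s=d.copy()
    for _ in range(30): s=d/(1+k*(s@s))
    E=np.array(c['extrinsics']);o=-E[:3,:3].T@E[:3,3]
    v=E[:3,:3].T@np.array([s[0],-s[1],-1.]);return o,v/np.linalg.norm(v)
def onz(c,uv,z):
    o,v=ray(c,uv);return o+v*(z-o[2])/v[2]
def proj(c,p):
    E=np.array(c['extrinsics']);q=E[:3,:3]@np.asarray(p,float)+E[:3,3];s=np.array([q[0],-q[1]])/-q[2]
    s=s*(1+c['k1']*(s@s));K=np.array(c['mtx'],float);return np.array([K[0,0]*s[0]+K[0,2],K[1,1]*s[1]+K[1,2]])
def tri(ca,a,cb,b):
    o1,v1=ray(ca,a);o2,v2=ray(cb,b);A=np.stack([v1,-v2],1);t=np.linalg.lstsq(A,o2-o1,rcond=None)[0]
    p,q=o1+v1*t[0],o2+v2*t[1];return (p+q)/2,np.linalg.norm(p-q)
E
python3 - <<'E'
from h import *
import pickle
cs={n:cap(n) for n in('side','top','wrist')}
pickle.dump(cs,open('c0.pkl','wb'))
im=np.hstack([cs['top']['pixels'],cs['side']['pixels']])
for n in('side','top'): cv2.imwrite(f'pics/{n}0.png',cv2.resize(cs[n]['pixels'],(800,600),interpolation=cv2.INTER_CUBIC))
for n in cs: E=np.array(cs[n]['extrinsics']);print(n,(-E[:3,:3].T@E[:3,3]).round(3),np.array(cs[n]['mtx'])[0,0],cs[n]['k1'])
s=sensors.sense();print(s)
E
```

```text
pics
side [ 0.312 -0.685  0.95 ] 352.7459956681766 -0.06420047466548326
top [ 0.202 -0.054  1.491] 463.7113783830801 -0.09886573602376517
wrist [0.222 0.615 0.372] 302.94174935421876 -0.016875480504213225
{'time': 0.15, 'qpos': array([-1.10189838,  0.32160239, -0.07007374,  1.45135839,  0.02260595,
        1.37078747, -0.05687396]), 'joint_vel': array([-0.00047813, -0.00165299,  0.00121489, -0.00452173,  0.00136278,
        0.00042212,  0.00078078]), 'joint_efforts': array([ 2.68638598e-05, -4.94098699e+01, -3.82813448e-01, -3.14685559e+01,
        1.29726611e-02,  8.34745442e-03,  2.82957487e-06]), 'ee_pos': array([0.28540488, 0.58354043, 0.21592564]), 'ee_rot': array([-7.08143175e-01, -3.06051824e+00,  2.12402390e-03]), 'wrist_force': array([-0.57606691,  0.15318359, -1.02865089]), 'torque': array([ 0.02453225, -0.00598903, -0.02422783]), 'finger_force': 0.0, 'grip_width': 0.08541388296214403}
```

View pics/top0.png

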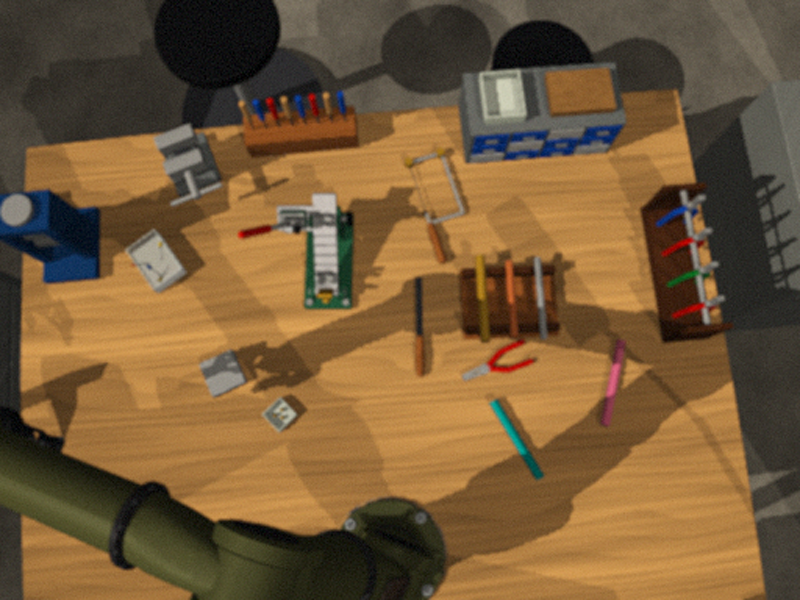

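View pics/side0.png

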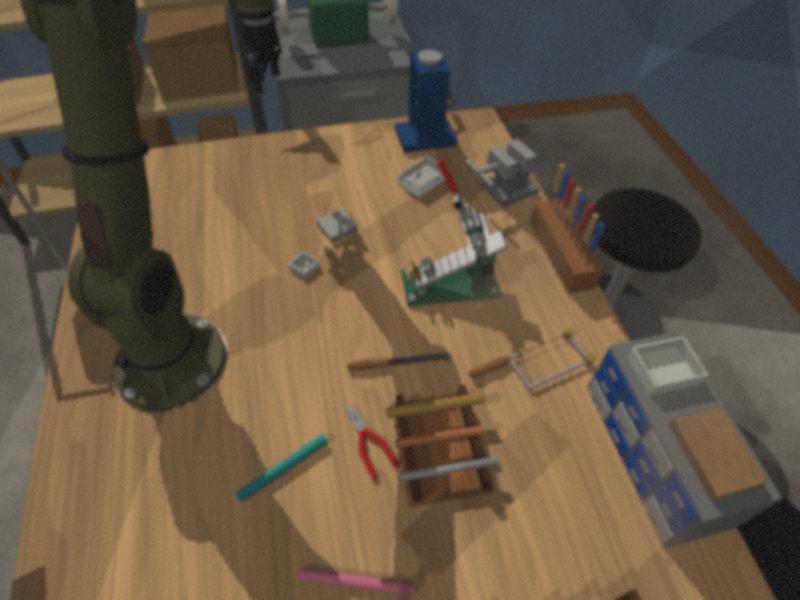

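The top view (800x600 scale) shows four tube-like candidates besides the brass tube:
- Brass tube: (482,298), yellow, left place of the rack. This is the one to take.
- Copper tube: (512,298), reddish.
- Steel bar: (540,298), grey.
- Pink tube: (613,383), a decoy.
- Turquoise tube: (517,438), a decoy.

The jig is at (327,250), with its low end and stop at (325,297) and the red handle at (255,231). The side view agrees, with brass at (436,406) and the jig at (455,265).

Run:
```python
from h import *
import pickle
cs=pickle.load(open('c0.pkl','rb'))
t,s=cs['top'],cs['side']
def comp(c,lo,hi,box):
    h=cv2.cvtColor(c['pixels'],cv2.COLOR_BGR2HSV);m=cv2.inRange(h,lo,hi);z=np.zeros_like(m);x0,y0,x1,y1=box;z[y0:y1,x0:x1]=m[y0:y1,x0:x1]
    n,l,st,ce=cv2.connectedComponentsWithStats(z);i=1+np.argmax(st[1:,4]);p=np.argwhere(l==i)[:,::-1].astype(np.float32)
    r=cv2.minAreaRect(p);b=cv2.boxPoints(r);e=sorted([(np.linalg.norm(b[j]-b[(j+1)%4]),j) for j in range(4)])
    j=e[0][1];k=(j+2)%4
    return p.mean(0),(b[j]+b[(j+1)%4])/2,(b[k]+b[(k+1)%4])/2,r[1],len(p)
for n,c,box in(('top',t,(296,155,322,225)),('side',s,(240,240,318,272))):
    px=c['pixels']; q=comp(c,(18,120,50),(32,255,255),box);print(n,q)
    if n=='top': T=q
    else: S=q
    a,b=onz(c,q[1],.048),onz(c,q[2],.048);print('ends',a.round(4),b.round(4),np.linalg.norm(a-b),'mid',onz(c,q[0],.048).round(4))
print(tri(t,T[0],s,S[0]))
# red handle
for n,c,box in(('top',t,(140,130,190,160)),('side',s,(275,95,298,128))):
    q=comp(c,(0,150,60),(6,255,255),box);print('red',n,q)
    if n=='top':A=q
    else:B=q
for i in(0,1,2):
  for j in ((0,) if i==0 else (1,2)): print(i,j,tri(t,A[i],s,B[j]))
a=cv2.resize(t['pixels'][115:215,150:240],None,fx=6,fy=6,interpolation=cv2.INTER_CUBIC)[:600,:400]
cr=lambda c,x,y,w,h,f:cv2.resize(c['pixels'][y:y+h,x:x+w],None,fx=f,fy=f,interpolation=cv2.INTER_CUBIC)
cv2.imwrite('pics/jig_top.png',np.hstack([cr(t,150,115,80,90,6),cr(t,290,158,62,90,5)[:450].copy() if 0 else cv2.resize(cr(t,290,150,62,90,5),(300,540))]))
cv2.imwrite('pics/jig_side.png',cr(s,250,95,80,105,5.7))
```

```text
top (array([308.18713, 189.34795], dtype=float32), array([306.467  , 162.03807], dtype=float32), array([310.46194, 217.967  ], dtype=float32), (56.07143020629883, 7.480940341949463), 342)
ends [ 0.5877 -0.241   0.048 ] [ 0.4054 -0.2328  0.048 ] 0.18251570384008658 mid [ 0.4976 -0.2361  0.048 ]
side (array([278.6349, 258.9163], dtype=float32), array([247.13107, 263.83893], dtype=float32), array([310.0024 , 254.01532], dtype=float32), (7.626217842102051, 63.634151458740234), 430)
ends [ 0.4027 -0.2324  0.048 ] [ 0.5862 -0.2416  0.048 ] 0.18381508571506874 mid [ 0.4936 -0.2368  0.048 ]
(array([ 0.49572897, -0.2361951 ,  0.04719424]), np.float64(0.003918363550955756))
red top (array([162.48438, 147.84375], dtype=float32), array([173.10588, 145.47647], dtype=float32), array([152.77647, 149.99411], dtype=float32), (3.362422466278076, 20.825326919555664), 64)
red side (array([286.25  , 112.2619], dtype=float32), array([281.55673, 101.75258], dtype=float32), array([290.46396, 121.79382], dtype=float32), (21.93147850036621, 4.264453887939453), 84)
0 0 (array([0.62404887, 0.1888026 , 0.21649825]), np.float64(0.0006249077551705037))
1 1 (array([0.5953013 , 0.14437732, 0.29773399]), np.float64(0.010313421517878335))
1 2 (array([0.63298903, 0.1607663 , 0.1983351 ]), np.float64(0.0017832104780975998))
2 1 (array([0.61202307, 0.21150785, 0.24341348]), np.float64(0.00162398211644088))
2 2 (array([0.6543968 , 0.23525426, 0.13072895]), np.float64(0.011994729500851366))
```

View pics/jig_top.png

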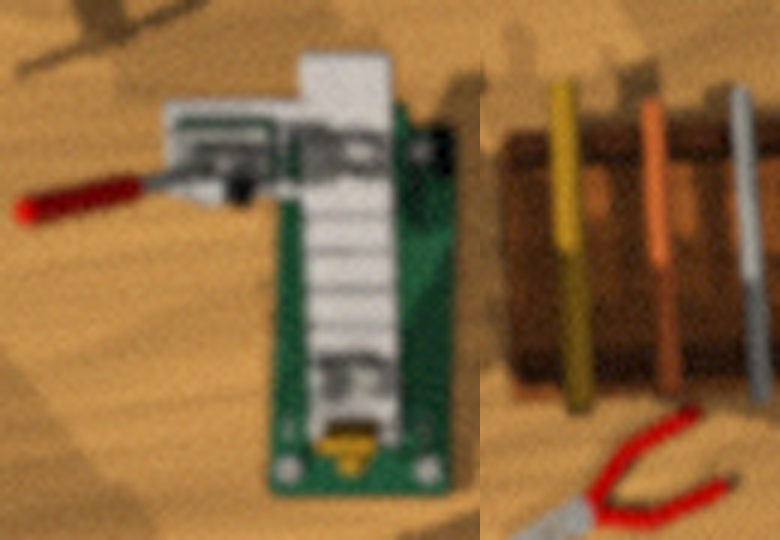

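The crop confirms the choice: the brass tube is in the rack's left place, with copper and steel beside it. The jig shows its stop at the bottom of the crop (348,445), the V-blocks at (355,380) and (345,155), and the handle at upper left. I'll move the wrist camera over the jig for a close measurement.

```bash
cat >> h.py <<'E'
def toolR(yaw,tilt): # tool x down-slope/back, z down-forward; yaw of bed x in world
    x=np.array([-np.cos(tilt),0,-np.sin(tilt)]);z=np.array([np.sin(tilt),0,-np.cos(tilt)])
    return R.from_euler('z',yaw)*R.from_matrix(np.stack([x,np.cross(z,x),z],1))
def rel(p,Rt):
    s=sensors.sense();R0=R.from_rotvec(s['ee_rot']);d=R0.inv().apply(np.asarray(p)-s['ee_pos']);w=(R0.inv()*Rt).as_rotvec()
    print('shift',d.round(4),'turn',w.round(4),'deg',np.degrees(np.linalg.norm(w)).round(1),'t',s['time']);return d,w
E
python3 - <<'E'
from h import *
import pickle
c=pickle.load(open('c0.pkl','rb'));t=c['top'];print(onz(t,(208,187),.075),onz(t,(172.7,177.8+0),.2))
for p in [(150+275/6,115+490/6),(150+452/6,115+490/6)]:print('base',onz(t,p,.014))
for p in [(150+302/6,115+55/6),(150+390/6,115+55/6)]:print('bedtop',onz(t,p,.16))
rel((.42,.35,.40),toolR(0,0.25));rel((.534,.073,.26),toolR(0,np.pi/6))
E
```

```text
[0.5286519  0.07880791 0.075     ] [0.53635208 0.16665751 0.2       ]
base [0.51425932 0.12633316 0.014     ]
base [0.50535404 0.0305355  0.014     ]
bedtop [0.70648092 0.080789   0.16      ]
bedtop [0.70215704 0.03629848 0.16      ]
shift [-0.2235 -0.1509 -0.1838] turn [-0.0582 -0.2459 -0.4522] deg 29.7 t 0.15
shift [-0.4476 -0.3495 -0.0436] turn [-0.1204 -0.5147 -0.4439] deg 39.5 t 0.15
```

```bash
python3 -m inch '[0.085,-0.22,-0.15,-0.18,-0.06,-0.25,-0.45, 0.085,-0.22,-0.15,-0.18,-0.06,-0.25,-0.45, 0.085,-0.22,-0.15,-0.18,-0.06,-0.25,-0.45, 0.085,-0.22,-0.15,-0.18,-0.06,-0.25,-0.45, 0.085,-0.22,-0.15,-0.18,-0.06,-0.25,-0.45, 0.085,-0.45,-0.35,-0.044,-0.12,-0.515,-0.444, 0.085,-0.45,-0.35,-0.044,-0.12,-0.515,-0.444, 0.085,-0.45,-0.35,-0.044,-0.12,-0.515,-0.444, 0.085,-0.45,-0.35,-0.044,-0.12,-0.515,-0.444, 0.085,-0.45,-0.35,-0.044,-0.12,-0.515,-0.444, 0.085,-0.45,-0.35,-0.044,-0.12,-0.515,-0.444, 0.085,-0.45,-0.35,-0.044,-0.12,-0.515,-0.444]'
python3 - <<'E'
from h import *
import pickle
c=cap('wrist');pickle.dump(c,open('w1.pkl','wb'));cv2.imwrite('pics/w1.png',cv2.resize(c['pixels'],(800,600),interpolation=cv2.INTER_CUBIC))
s=sensors.sense();print(s['ee_pos'],s['joint_vel'].round(3),s['qpos'].round(2))
E
```

```text
time: 1.65
ee_pos: [0.5397, 0.0679, 0.2574]
ee_rot: [0.011, 2.624, -0.003]
wrist_force: [0.1, -0.4, 0.0]
grip_width: 0.0849
finger_force: 0.0
[0.54014572 0.07061405 0.25869517] [-0.048 -0.005 -0.031 -0.028 -0.002 -0.003 -0.007] [-0.09 -0.3  -0.15  2.09  0.1   0.85  1.27]
```

View pics/w1.png

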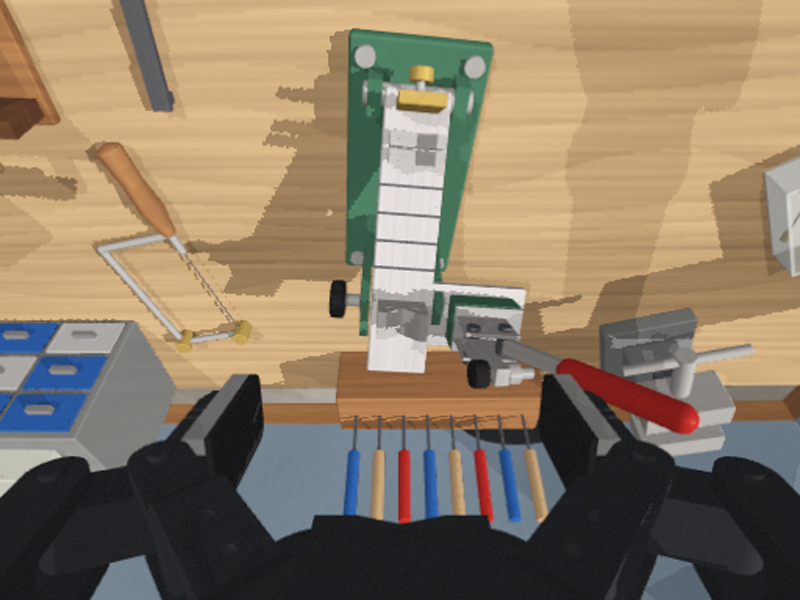

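The wrist view (800x600 scale) shows the jig:
- Brass stop: (423,100)
- Lower V-block: (413,148)
- Upper V-block: (402,318)
- Bed's far edge: (368,370) to (424,373)
- Red grip: (565,365) to (690,420)

I'll zoom in for exact corners.

Run:
```python
from h import *
c=cap('wrist');import pickle;pickle.dump(c,open('w2.pkl','wb'))
p=c['pixels'];f=lambda x,y:cv2.resize(p[y:y+140,x:x+100],None,fx=4,fy=4,interpolation=cv2.INTER_CUBIC)
cv2.imwrite('pics/w2.png',np.hstack([f(220,15),f(220,120)]));s=sensors.sense();print(s['ee_pos'],s['time'])
```

```text
[0.54040845 0.07250908 0.25962102] 1.75
```

View pics/w2.png

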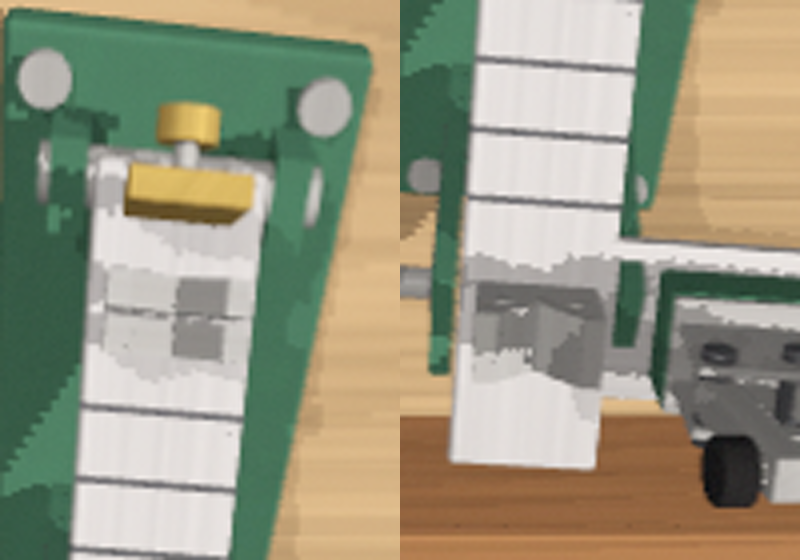

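View pics/jig_side.png

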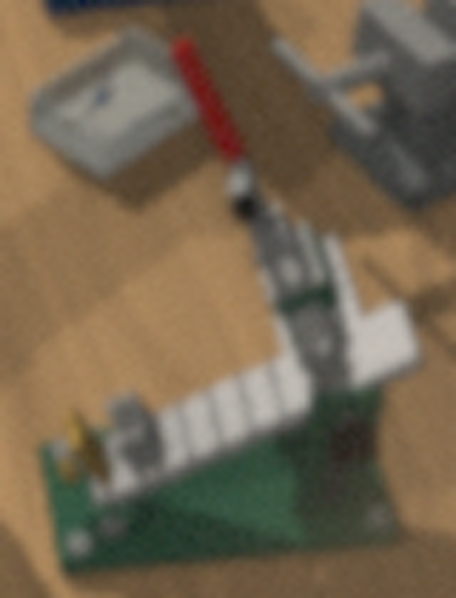

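The zoom is clear. In the left panel, the lower block's saw slot runs (105,308) to (240,318), and the stop spans (127,165) to (253,222). In the right panel, the bed's far corners are (450,461) and (595,468). I'll take a second wrist view from the side on the way to the rack and triangulate these points.

```bash
python3 -m inch '[0.085,-0.02,-0.11,0,0,0,0,0.085,-0.02,-0.11,0,0,0,0,0.085,-0.02,-0.11,0,0,0,0,0.085,-0.02,-0.11,0,0,0,0,0.085,-0.02,-0.11,0,0,0,0]'
python3 - <<'E'
from h import *
import pickle
c=cap('wrist');pickle.dump(c,open('w3.pkl','wb'));p=c['pixels'];w=pickle.load(open('w2.pkl','rb'))
O=np.array([.528,.077,.07]);B=R.from_euler('z',-.093)*R.from_euler('y',-np.pi/6)
for q in[(0,0,0),(.175,0,-.03),(.145,.1,.05)]:print(proj(w,O+B.apply(q)),proj(c,O+B.apply(q)))
u=proj(c,O)-[50,40];v=proj(c,O+B.apply([.16,0,-.03]))-[50,100]
f=lambda x,y:cv2.resize(p[y:y+140,x:x+100],None,fx=4,fy=4,interpolation=cv2.INTER_CUBIC)
a=[int(max(0,k)) for k in(*u,*v)];a[1]=min(a[1],244);a[3]=min(a[3],244);print(a)
cv2.imwrite('pics/w3.png',np.hstack([f(*a[:2]),f(*a[2:])]))
E
```

```text
time: 2.38
ee_pos: [0.5578, -0.0348, 0.2697]
ee_rot: [-0.005, 2.62, 0.001]
wrist_force: [-0.8, 0.7, 0.3]
grip_width: 0.085
finger_force: 0.0
[262.46774944  66.68049882] [373.28345311  43.91005103]
[249.17079487 222.95697269] [335.79063822 206.50647666]
[357.08840968 231.3508313 ] [468.05688947 211.20880962]
[323, 3, 287, 94]
```

View pics/w3.png

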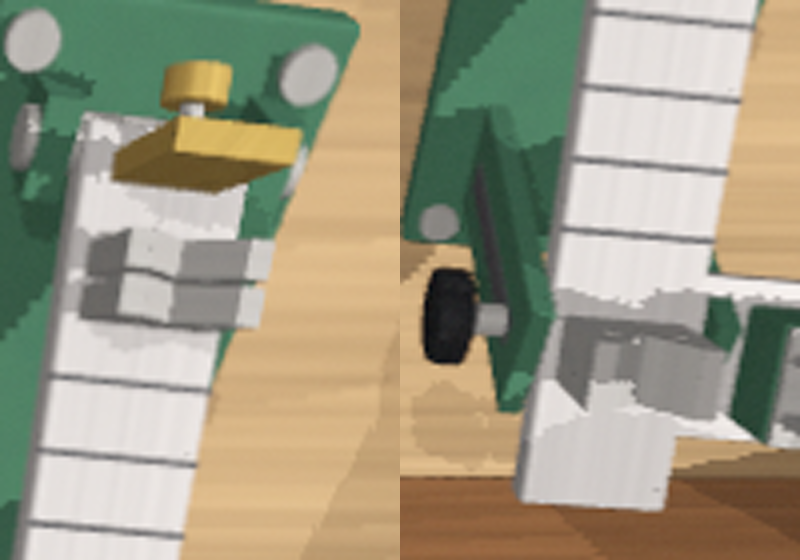

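Run:
```python
from h import *
import pickle
a,b=[pickle.load(open(f'{n}.pkl','rb')) for n in('w2','w3')]
L2=lambda u,v:(u/4+220-.4,v/4+15-.4);R2=lambda u,v:((u-400)/4+220-.4,v/4+120-.4)
L3=lambda u,v:(u/4+323-.4,v/4+3-.4);R3=lambda u,v:((u-400)/4+287-.4,v/4+94-.4)
P={'boltL':(L2(45,80),L3(33,40)),'boltR':(L2(325,108),L3(308,75)),
'farL':(R2(450,461),R3(522,499)),'farR':(R2(595,468),R3(663,510)),
'l1L':(L2(80,405),L3(50,377)),'l1R':(L2(242,420),L3(212,390)),'l2L':(L2(76,480),L3(38,450)),'l2R':(L2(237,492),L3(197,465)),
'l3L':(R2(470,197),R3(563,228)),'l3R':(R2(622,208),R3(715,241)),
'vR15':(L2(230,280),L3(250,240)),'vR35':(L2(222,360),L3(240,328)),'v015':(L2(180,278),L3(178,245)),'v035':(L2(172,357),L3(170,325)),
'stopBL':(L2(130,165),L3(178,120)),'stopBR':(L2(255,178),L3(302,130))}
D={}
for k,(x,y) in P.items():
    D[k],e=tri(a,x,b,y);print(k,(D[k]*1e3).round(1),(e*1e3).round(1))
for i,j in [('boltL','boltR'),('farL','farR'),('l1L','l1R'),('l2L','l2R'),('l3L','l3R'),('vR15','vR35'),('stopBL','stopBR'),('l1L','l3L'),('l1R','l3R'),('l3L','farL'),('l3R','farR')]:
    d=D[j]-D[i];print(i,j,(np.linalg.norm(d)*1e3).round(1),'yawY',np.arctan2(-d[0],d[1]).round(3),'yawX',np.arctan2(d[1],d[0]).round(3),'slope',np.degrees(np.arctan2(d[2],np.hypot(*d[:2]))).round(1))
psi=-.095
for psi in(-.085,-.093,-.1):
    B=R.from_euler('z',psi)*R.from_euler('y',-np.pi/6);print(psi)
    for k in D: print(k,(B.inv().apply(D[k]-[.528,.077,.07])*1e3).round(1),end='; ')
    print()
```

```text
boltL [516.7  43.8  15.5] 0.4
boltR [524.5 119.5  15.1] 0.2
farL [708.1  40.2 138.6] 0.4
farR [715.1  85.3 136.9] 0.3
l1L [586.   52.2  65.2] 0.5
l1R [589.   97.2  67.4] 0.6
l2L [603.8  50.5  74.8] 0.7
l2R [608.2  96.4  74.9] 0.5
l3L [638.6  47.9  94.3] 0.4
l3R [641.9  92.5  95.8] 0.3
vR15 [543.7  91.6  75.3] 0.2
vR35 [559.   89.7  88.6] 1.4
v015 [551.2  79.6  60.2] 0.6
v035 [565.5  77.5  75.2] 0.7
stopBL [516.5  67.2  73.2] 0.5
stopBR [518.7  96.3  74.2] 0.6
boltL boltR 76.0 yawY -0.103 yawX 1.468 slope -0.3
farL farR 45.6 yawY -0.154 yawX 1.417 slope -2.2
l1L l1R 45.2 yawY -0.067 yawX 1.504 slope 2.8
l2L l2R 46.1 yawY -0.097 yawX 1.474 slope 0.1
l3L l3R 44.8 yawY -0.074 yawX 1.497 slope 1.9
vR15 vR35 20.4 yawY -1.69 yawX -0.119 slope 40.8
stopBL stopBR 29.2 yawY -0.073 yawX 1.497 slope 2.0
l1L l3L 60.2 yawY -1.651 yawX -0.08 slope 28.8
l1R l3R 60.1 yawY -1.66 yawX -0.089 slope 28.1
l3L farL 82.8 yawY -1.682 yawX -0.111 slope 32.3
l3R farR 84.3 yawY -1.67 yawX -0.099 slope 29.2
-0.085
boltL [-34.6 -34.  -43. ]; boltR [-33.6  42.  -44. ]; farL [192.4 -21.4 -31.9]; farR [194.3  24.1 -
[... 435 characters left out ...]
9.3 -34.2]; l1R [ 49.7  25.8 -31.7]; l2L [ 69.9 -19.3 -34.8]; l2R [ 70.   26.8 -34.8]; l3L [109.8 -18.7 -35.4]; l3R [109.8  26.1 -33.6]; vR15 [15.  16.  -2.6]; vR35 [35.  15.6  1.2]; v015 [ 14.9   4.8 -19.9]; v035 [ 34.9   4.  -14.1]; stopBL [ -7.5 -10.8   8.1]; stopBR [-7.5 18.4  9.2]; 
-0.1
boltL [-34.1 -34.1 -43.3]; boltR [-34.1  41.9 -43.7]; farL [192.7 -18.6 -32. ]; farR [193.9  26.9 -34.8]; l1L [ 49.7 -18.9 -34.2]; l1R [ 49.5  26.2 -31.6]; l2L [ 70.  -18.8 -34.8]; l2R [ 69.9  27.3 -34.7]; l3L [109.9 -17.9 -35.4]; l3R [109.7  26.8 -33.6]; vR15 [14.9 16.1 -2.5]; vR35 [34.9 15.8  1.3]; v015 [ 14.9   4.9 -19.9]; v035 [ 34.9   4.2 -14.1]; stopBL [ -7.4 -10.9   8. ]; stopBR [-7.6 18.3  9.3];
```

The measurements agree with the given sizes: V-block faces at x = 15.0 and 35.0, bed 45–46 mm wide, slope about 30°, stop top at z ≈ +8. So tube_bed's origin is about (0.5284, 0.0808, 0.070) with yaw −0.095. The tube's middle is at (0.4955, −0.2366, 0.048) with yaw −0.047 and measures 182 mm long. I'll go to the pregrasp pose.

Run:
```python
from h import *
rel((.491,-.2364,.17),toolR(-.047,0))
```

```text
shift [ 0.1081 -0.2011  0.0529] turn [0.0127 0.521  0.0489] deg 30.0 t 2.425
```

```bash
python3 -m inch '[0.045,0.108,-0.201,0.053,0.013,0.521,0.049,0.045,0.108,-0.201,0.053,0.013,0.521,0.049,0.045,0.108,-0.201,0.053,0.013,0.521,0.049,0.045,0.108,-0.201,0.053,0.013,0.521,0.049,0.045,0.108,-0.201,0.053,0.013,0.521,0.049,0.045,0.108,-0.201,0.053,0.013,0.521,0.049,0.045,0.108,-0.201,0.053,0.013,0.521,0.049,0.045,0.108,-0.201,0.053,0.013,0.521,0.049]'
python3 - <<'E'
from h import *
c=cap('wrist','w4.png');import pickle;pickle.dump(c,open('w4.pkl','wb'))
h=cv2.cvtColor(c['pixels'],cv2.COLOR_BGR2HSV);m=cv2.inRange(h,(18,110,40),(32,255,255))
n,l,st,ce=cv2.connectedComponentsWithStats(m)
i=1+np.argmax(st[1:,4])
for k in range(1,n):
    if st[k,4]>150: print(st[k],ce[k])
print([proj(c,(.4955+d*.999,-.2366-d*.047,.048)).round(0) for d in(-.09,0,.09)])
p=np.argwhere(l==i)
rows=np.unique(p[:,0]);pts=[]
for v in rows[5:-5:10]:
    q=p[p[:,0]==v,1];w=onz(c,(q.min(),v),.048),onz(c,(q.max(),v),.048);pts.append((w[0]+w[1])/2);print(v,q.min(),q.max(),pts[-1].round(4),np.linalg.norm(w[0]-w[1]).round(4))
pts=np.array(pts);print(np.polyfit(pts[:,0],pts[:,1],1),onz(c,(p[:,1].mean(),rows[0]),.048),onz(c,(p[:,1].mean(),rows[-1]),.048))
rel((.491,-.2364,.054),toolR(-.047,0));s=sensors.sense();print(s['ee_pos'],s['grip_width'])
E
```

```text
time: 3.42
ee_pos: [0.4912, -0.237, 0.1706]
ee_rot: [0.076, 3.139, 0.0]
wrist_force: [0.1, 0.9, 0.9]
grip_width: 0.0451
finger_force: 0.0
[ 246   79   23  190 3971] [256.62553513 170.53538152]
[array([256.,  84.]), array([257., 184.]), array([257., 267.])]
84 246 268 [ 0.4058 -0.2319  0.048 ] 0.0192
94 246 268 [ 0.4141 -0.2323  0.048 ] 0.0193
104 246 268 [ 0.4226 -0.2327  0.048 ] 0.0195
114 246 268 [ 0.4312 -0.2331  0.048 ] 0.0197
124 246 267 [ 0.4399 -0.234   0.048 ] 0.0189
134 246 267 [ 0.4488 -0.2344  0.048 ] 0.0191
144 247 267 [ 0.4579 -0.2344  0.048 ] 0.0184
154 247 267 [ 0.4671 -0.2349  0.048 ] 0.0185
164 247 267 [ 0.4765 -0.2353  0.048 ] 0.0187
174 247 267 [ 0.4861 -0.2358  0.048 ] 0.0189
184 247 266 [ 0.4959 -0.2367  0.048 ] 0.0181
194 247 266 [ 0.5058 -0.2372  0.048 ] 0.0183
204 247 266 [ 0.516  -0.2377  0.048 ] 0.0184
214 247 266 [ 0.5263 -0.2382  0.048 ] 0.0186
224 247 266 [ 0.5369 -0.2387  0.048 ] 0.0188
234 247 266 [ 0.5477 -0.2392  0.048 ] 0.019
244 246 266 [ 0.5586 -0.2403  0.048 ] 0.0202
254 247 265 [ 0.5699 -0.2408  0.048 ] 0.0184
[-0.05336344 -0.21017832] [ 0.40163774 -0.23204624  0.048     ] [ 0.5860265  -0.24096731  0.048     ]
shift [0.0003 0.0009 0.1165] turn [ 0.0002  0.0014 -0.0018] deg 0.1 t 3.475
[ 0.49104936 -0.23729348  0.17050809] 0.04443667003393968
```

The wrist view confirms the tube to about 1 mm. I'll descend and grip.

```bash
python3 -m inch '[0.045,0,0.001,0.05,0,0,0.005,0.045,0,0.001,0.09,0,0,0.005,0.045,0,0.001,0.11,0,0,0.005,0.045,0,0.001,0.1165,0,0,0.005,0.045,0,0.001,0.1165,0,0,0.005,0.045,0,0.001,0.1165,0,0,0.005,0.0,0,0.001,0.1165,0,0,0.005,0,0,0.001,0.1165,0,0,0.005,0,0,0.001,0.1165,0,0,0.005,0,0,0.001,0.1165,0,0,0.005,0,0,0.001,0.1165,0,0,0.005]'
```

```text
time: 4.85
ee_pos: [0.4905, -0.2372, 0.0533]
ee_rot: [0.087, 3.14, 0.0]
wrist_force: [1.1, -0.1, 0.9]
grip_width: 0.0
finger_force: 0.0
```

Run:
```python
from h import *
c=cap('wrist');s=cap('side')
cv2.imwrite('pics/w5.png',np.hstack([cv2.resize(c['pixels'][:,130:390],None,fx=1.55,fy=1.55),cv2.resize(s['pixels'][170:330,220:330],(395,595))]))
print(c['pixels'].shape)
```

```text
(384, 512, 3)
```

View pics/w5.png

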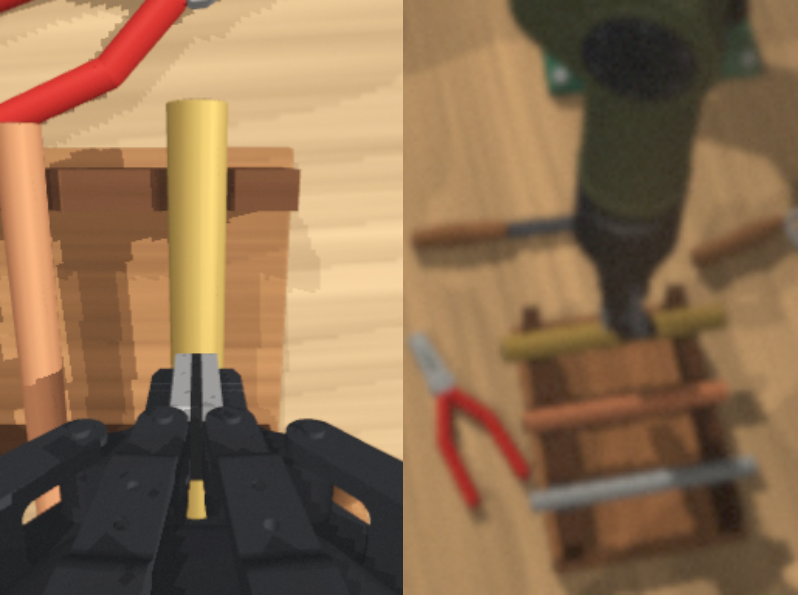

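The picture shows the pads shut at (195,385) with the tube apparently passing beneath them at (197,230), so the tube wasn't caught. I'll check the fingertip geometry.

Run:
```python
from h import *
c=cap('wrist');s=sensors.sense();R0=R.from_rotvec(s['ee_rot'])
f=lambda q:((proj(c,s['ee_pos']+R0.apply(q))-[130,0])*1.55).round(0)
for z in(-.03,0,.006,.025):print(z,f([.011,0,z]),f([-.011,0,z]))
print('tube top under pad',(proj(c,(.491+.011,-.237,.058))-[130,0])*1.55,(proj(c,(.48,-.237,.058))-[130,0])*1.55,s['ee_pos'],s['grip_width'],s['finger_force'],s['qpos'])
h=cv2.cvtColor(c['pixels'],cv2.COLOR_BGR2HSV);m=cv2.inRange(h,(18,110,40),(32,255,255))
p=np.argwhere(m>0);p=p[(p[:,1]>200)&(p[:,1]<300)];
for v in(70,100,150,200,220):
    q=p[p[:,0]==v,1];print(v,q.min(),q.max(),onz(c,(q.mean(),v),.048).round(4),[np.linalg.norm(onz(c,(q.min(),v),z)-onz(c,(q.max()+1,v),z)).round(4) for z in(.03,.048,.06)])
```

```text
-0.03 [194. 370.] [195. 436.]
0 [195. 333.] [195. 389.]
0.006 [195. 328.] [195. 382.]
0.025 [195. 311.] [195. 361.]
tube top under pad [197.11506427 397.01678672] [193.60517686 339.88360971] [ 0.49045332 -0.23721224  0.05328555] -0.0004138712728533799 0.0 [ 0.10541102  0.24594822  0.33336842  1.90847348 -0.09486374  1.00236873
  1.99582634]
70 237 276 [ 0.4045 -0.2319  0.048 ] [np.float64(0.0222), np.float64(0.0199), np.float64(0.0185)]
100 238 276 [ 0.4188 -0.2325  0.048 ] [np.float64(0.0222), np.float64(0.0199), np.float64(0.0184)]
150 239 275 [ 0.4445 -0.2339  0.048 ] [np.float64(0.022), np.float64(0.0198), np.float64(0.0183)]
200 240 274 [ 0.4725 -0.2354  0.048 ] [np.float64(0.0218), np.float64(0.0196), np.float64(0.0181)]
220 240 274 [ 0.4845 -0.2361  0.048 ] [np.float64(0.0222), np.float64(0.02), np.float64(0.0185)]
```

Run:
```python
from h import *
import pickle
c=pickle.load(open('w1.pkl','rb'))
R0=R.from_rotvec([.011,2.624,-.003]);P=np.array([.5401,.0706,.2587])
E=np.array(c['extrinsics']);o=-E[:3,:3].T@E[:3,3];print('cam in tool',R0.inv().apply(o-P).round(4),'axis',R0.inv().apply(-E[2,:3]).round(3))
for z in(-.04,-.02,0,.012,.025):
  for x in(.011,-.011):print(z,x,(proj(c,P+R0.apply([x,.0425,z]))*1.5625).round(0),(proj(c,P+R0.apply([x,-.0425,z]))*1.5625).round(0))
c=optics.capture('wrist');s=sensors.sense();R0=R.from_rotvec(s['ee_rot']);E=np.array(c['extrinsics']);o=-E[:3,:3].T@E[:3,3];print('cam in tool now',R0.inv().apply(o-s['ee_pos']).round(4))
```

```text
cam in tool [ 0.0725 -0.0023 -0.1551] axis [-0.279 -0.001  0.96 ]
-0.04 0.011 [566. 396.] [252. 396.]
-0.04 -0.011 [558. 466.] [259. 466.]
-0.02 0.011 [545. 365.] [271. 365.]
-0.02 -0.011 [539. 427.] [277. 427.]
0 0.011 [528. 341.] [286. 341.]
0 -0.011 [524. 398.] [290. 397.]
0.012 0.011 [520. 329.] [294. 329.]
0.012 -0.011 [516. 383.] [297. 383.]
0.025 0.011 [512. 318.] [301. 318.]
0.025 -0.011 [509. 368.] [304. 368.]
cam in tool now [ 0.0709  0.0004 -0.1559]
```

Both wrist pictures, open (w1) and shut (w5), put the fingertips about 16 mm behind the reported TCP when shut, not 25 mm ahead. That is a 41 mm offset along tool z, and it explains the miss above the tube. I'll reopen, go 40 mm deeper in steps while watching the force, and close again.

```bash
python3 -m inch '[0.045,0,0.0005,0,0,0,0,0.045,0,0.0005,0,0,0,0,0.045,0,0.0005,0.01,0,0,0,0.045,0,0.0005,0.018,0,0,0,0.045,0,0.0005,0.022,0,0,0,0.045,0,0.0005,0.022,0,0,0]'
python3 -c "
from h import *
c=cap('wrist');cv2.imwrite('pics/w6.png',np.asarray(c['pixels']))
h=cv2.cvtColor(c['pixels'],cv2.COLOR_BGR2HSV);m=cv2.inRange(h,(18,110,40),(32,255,255));p=np.argwhere(m>0);p=p[(p[:,1]>200)&(p[:,1]<300)]
print([(v,np.sum(p[:,0]==v)) for v in range(200,330,10)])"
```

```text
time: 5.8
ee_pos: [0.4901, -0.2366, 0.0307]
ee_rot: [-0.087, -3.139, -0.001]
wrist_force: [1.3, 0.1, -0.6]
grip_width: 0.0447
finger_force: 0.0
[(200, np.int64(41)), (210, np.int64(41)), (220, np.int64(40)), (230, np.int64(39)), (240, np.int64(38)), (250, np.int64(38)), (260, np.int64(38)), (270, np.int64(38)), (280, np.int64(37)), (290, np.int64(37)), (300, np.int64(37)), (310, np.int64(37)), (320, np.int64(37))]
```

```bash
python3 -m inch '[0.045,0,0,0.006,0,0,0,0.045,0,0,0.012,0,0,0,0.045,0,0,0.018,0,0,0,0.045,0,0,0.018,0,0,0]'; python3 -m inch '[0,0,0,0,0,0,0,0,0,0,0,0,0,0,0,0,0,0,0,0,0,0,0,0,0,0,0,0,0,0,0,0,0,0,0]'
```

```text
time: 6.35
ee_pos: [0.49, -0.2365, 0.0126]
ee_rot: [-0.087, -3.139, -0.001]
wrist_force: [-0.3, -0.1, -0.2]
grip_width: 0.0452
finger_force: 0.0
time: 6.98
ee_pos: [0.4907, -0.237, 0.0137]
ee_rot: [0.087, 3.14, -0.0]
wrist_force: [-1.3, -0.9, 1.9]
grip_width: 0.0183
finger_force: 58.6
```

The tube is gripped (0.018 m, 59 N). I'll do a short lift to test it.

```bash
python3 -m inch '[0,0,0,-0.006,0,0,0,0,0,0,-0.012,0,0,0,0,0,0,-0.012,0,0,0]'
python3 - <<'E'
from h import *
c=cap('wrist','w7.png');h=cv2.cvtColor(c['pixels'],cv2.COLOR_BGR2HSV);m=cv2.inRange(h,(18,110,40),(32,255,255));p=np.argwhere(m>0);p=p[(p[:,1]>200)&(p[:,1]<300)]
for v in range(p[:,0].min(),p[:,0].max(),12):
    q=p[p[:,0]==v,1];print(v,q.min(),q.max(),[np.linalg.norm(onz(c,(q.min(),v),z)-onz(c,(q.max()+1,v),z)).round(4) for z in(.048,.06)])
s=sensors.sense();R0=R.from_rotvec(s['ee_rot'])
o=np.array([p[p[:,0]==p[:,0].min()][:,1].mean(),p[:,0].min()]);e=onz(c,o,.060);print('near end in tool',R0.inv().apply(e-s['ee_pos']))
E
```

```text
time: 7.35
ee_pos: [0.4909, -0.2367, 0.0259]
ee_rot: [0.087, 3.139, 0.0]
wrist_force: [0.3, 0.6, -2.1]
grip_width: 0.0182
finger_force: 58.5
49 256 257 [np.float64(0.0008), np.float64(0.0007)]
61 230 282 [np.float64(0.0217), np.float64(0.0198)]
73 230 282 [np.float64(0.022), np.float64(0.02)]
85 231 282 [np.float64(0.0218), np.float64(0.0198)]
97 231 281 [np.float64(0.0216), np.float64(0.0196)]
109 231 281 [np.float64(0.0218), np.float64(0.0198)]
121 232 281 [np.float64(0.0216), np.float64(0.0196)]
133 232 281 [np.float64(0.0218), np.float64(0.0199)]
145 232 280 [np.float64(0.0216), np.float64(0.0197)]
157 233 280 [np.float64(0.0214), np.float64(0.0195)]
169 233 280 [np.float64(0.0216), np.float64(0.0197)]
181 233 280 [np.float64(0.0219), np.float64(0.0199)]
193 233 279 [np.float64(0.0217), np.float64(0.0197)]
205 234 279 [np.float64(0.0215), np.float64(0.0195)]
217 234 279 [np.float64(0.0217), np.float64(0.0198)]
229 234 278 [np.float64(0.0215), np.float64(0.0196)]
241 234 279 [np.float64(0.0223), np.float64(0.0203)]
253 236 277 [np.float64(0.0206), np.float64(0.0187)]
265 236 277 [np.float64(0.0208), np.float64(0.019)]
277 236 276 [np.float64(0.0206), np.float64(0.0188)]
289 236 276 [np.float64(0.0209), np.float64(0.019)]
301 236 277 [np.float64(0.0217), np.float64(0.0197)]
313 236 277 [np.float64(0.022), np.float64(0.02)]
325 237 277 [np.float64(0.0218), np.float64(0.0198)]
near end in tool [ 0.08950138  0.00040589 -0.03449418]
```

The lift holds: the tube is level at z = 60 mm, its axis lies at tool z = −34.5 mm, and its middle at about tool x = −3 mm. Next I'll work out the transfer to above the jig.

```bash
cat >> h.py <<'E'
O=np.array([.5284,.0808,.070]);PSI=-.095
B=R.from_euler('z',PSI)*R.from_euler('y',-np.pi/6)
RT=toolR(PSI,np.pi/6);G=np.array([-.003,0,-.0345])
def bed(x,y,z,g=G): return O+B.apply(np.array([x,y,z])/1e3)-RT.apply(g)
def where(g=G):
    s=sensors.sense();Rc=R.from_rotvec(s['ee_rot']);q=B.inv().apply(s['ee_pos']+Rc.apply(g)-O)*1e3
    print('tube mid in bed mm',q.round(1),'rot err',((RT.inv()*Rc).as_rotvec()).round(4),'F bed',B.inv().apply(s['wrist_force']).round(1),'grip',s['grip_width'],s['finger_force'],'t',s['time']);return q
E
python3 - <<'E'
from h import *
rel(bed(98,0,90),RT);print(bed(98,0,90))
E
```

```text
shift [-0.0746  0.3169 -0.1399] turn [ 0.0106 -0.523   0.0386] deg 30.1 t 7.4
[0.58267657 0.07562816 0.16556441]
```

```bash
python3 -m inch '[0,0,0,-0.06,0,0,0,0,0,0,-0.12,0,0,0,0,0,0,-0.17,0,0,0,0,-0.02,0.05,-0.18,0,-0.1,0,0,-0.03,0.1,-0.18,0,-0.2,0.01,0,-0.045,0.15,-0.17,0.01,-0.3,0.02,0,-0.06,0.2,-0.16,0.01,-0.4,0.03,0,-0.075,0.25,-0.15,0.01,-0.5,0.04,0,-0.075,0.3,-0.14,0.0106,-0.523,0.0386,0,-0.075,0.317,-0.14,0.0106,-0.523,0.0386,0,-0.075,0.317,-0.14,0.0106,-0.523,0.0386,0,-0.075,0.317,-0.14,0.0106,-0.523,0.0386]'
python3 - <<'E'
from h import *
where();rel(bed(98,0,12),RT)
c=cap('wrist');cv2.imwrite('pics/w8.png',cv2.resize(c['pixels'],(800,600)))
h=cv2.cvtColor(c['pixels'],cv2.COLOR_BGR2HSV);m=cv2.inRange(h,(18,110,40),(32,255,255));n,l,st,ce=cv2.connectedComponentsWithStats(m)
print([(tuple(st[k]),ce[k].round(1)) for k in range(1,n) if st[k,4]>40])
print('predicted low end',proj(c,O+B.apply([.008,0,.09])))
E
```

```text
time: 8.9
ee_pos: [0.5829, 0.0741, 0.1652]
ee_rot: [0.127, 2.617, -0.035]
wrist_force: [0.7, 1.1, -1.9]
grip_width: 0.0184
finger_force: 59.0
tube mid in bed mm [98.2 -1.5 89.5] rot err [0.0015 0.0012 0.0016] F bed [-0.5  1.2 -1.9] grip 0.01841358772365764 59.04536783695221 t 8.9
shift [0.     0.0016 0.0775] turn [-0.0015 -0.0012 -0.0016] deg 0.1 t 8.9
[((np.int32(247), np.int32(26), np.int32(23), np.int32(16), np.int32(328)), array([258.1,  33.2])), ((np.int32(230), np.int32(49), np.int32(52), np.int32(286), np.int32(13080)), array([256.1, 184.8])), ((np.int32(138), np.int32(238), np.int32(16), np.int32(18), np.int32(207)), array([145.9, 246.6])), ((np.int32(98), np.int32(246), np.int32(17), np.int32(18), np.int32(177)), array([105.8, 254.9]))]
predicted low end [258.84357438  58.14065069]
```

```bash
python3 -m inch '[0,0,0.0016,0.03,-0.0015,-0.0012,-0.0016,0,0,0.0016,0.055,-0.0015,-0.0012,-0.0016,0,0,0.0016,0.07,-0.0015,-0.0012,-0.0016,0,0,0.0016,0.0775,-0.0015,-0.0012,-0.0016,0,0,0.0016,0.0775,-0.0015,-0.0012,-0.0016,0,0,0.0016,0.0775,-0.0015,-0.0012,-0.0016]'
python3 -c "
from h import *
where();rel(bed(98,0,0),RT)"
```

```text
time: 9.7
ee_pos: [0.622, 0.0737, 0.0992]
ee_rot: [0.122, 2.614, -0.032]
wrist_force: [0.6, -0.2, -0.9]
grip_width: 0.0185
finger_force: 59.1
tube mid in bed mm [98.8  1.8 12.8] rot err [-0.0018 -0.002  -0.0014] F bed [ 0.1 -0.2 -1.1] grip 0.018498569668957392 59.0508234500885 t 9.7
shift [ 0.0009 -0.0018  0.0128] turn [0.0018 0.002  0.0014] deg 0.2 t 9.7
```

```bash
python3 -m inch '[0,0,-0.0005,0.004,0,0,0,0,0,-0.0005,0.007,0,0,0,0,0,-0.0005,0.007,0,0,0]'; python3 -c "
from h import *
where()"
python3 -m inch '[0,0,0,0.0015,0,0,0,0,0,0,0.003,0,0,0,0,0,0,0.003,0,0,0]'; python3 -c "
from h import *
where()"
```

```text
time: 10.07
ee_pos: [0.625, 0.0726, 0.0919]
ee_rot: [0.122, 2.615, -0.032]
wrist_force: [0.8, -1.1, -2.1]
grip_width: 0.0179
finger_force: 59.1
tube mid in bed mm [98.  1.  5.] rot err [-0.0012 -0.0004 -0.0015] F bed [-0.3 -1.  -2.3] grip 0.017949848651344358 59.05077874660492 t 10.075
time: 10.45
ee_pos: [0.6267, 0.0714, 0.0902]
ee_rot: [0.124, 2.615, -0.034]
wrist_force: [-5.2, -2.7, 4.8]
grip_width: 0.0182
finger_force: 60.1
tube mid in bed mm [98.6 -0.   2.7] rot err [ 0.0003 -0.0008 -0.0007] F bed [-1.9 -3.2  6.6] grip 0.018175714128379067 60.109915137290955 t 10.45
```

```bash
python3 -m inch '[0,0,-0.001,0,0,0,0,0,0,-0.001,0.001,0,0,0,0,0,-0.001,0.001,0,0,0]'; python3 -c "
from h import *
where()"
```

```text
time: 10.82
ee_pos: [0.627, 0.0709, 0.0898]
ee_rot: [0.124, 2.614, -0.033]
wrist_force: [-10.0, -2.2, 9.2]
grip_width: 0.0181
finger_force: 60.8
tube mid in bed mm [98.7 -0.5  2.1] rot err [-0.0002 -0.001  -0.0004] F bed [-3.8 -3.2 12.9] grip 0.01813405094044482 60.823434591293335 t 10.825
```

```bash
python3 -m inch '[0,0.002,-0.001,-0.001,0,0,0,0,0.005,-0.001,-0.001,0,0,0,0,0.005,-0.001,-0.001,0,0,0]'; python3 -c "
from h import *
where()"
python3 -m inch '[0,0.001,0,0,0,0,0,0,0.002,0,0,0,0,0,0,0.002,0,0,0,0,0]'; python3 -c "
from h import *
where();print(sensors.sense()['torque'])"
```

```text
time: 11.2
ee_pos: [0.6223, 0.0713, 0.0873]
ee_rot: [0.122, 2.614, -0.031]
wrist_force: [-0.9, -0.0, 1.2]
grip_width: 0.018
finger_force: 59.4
tube mid in bed mm [93.3 -0.6  2.3] rot err [-0.0019 -0.0013 -0.0014] F bed [-0.2 -0.1  1.5] grip 0.0180273571008601 59.40281331539154 t 11.2
time: 11.58
ee_pos: [0.621, 0.0714, 0.0865]
ee_rot: [0.121, 2.614, -0.031]
wrist_force: [2.1, 0.3, 0.8]
grip_width: 0.0185
finger_force: 59.2
tube mid in bed mm [91.8 -0.6  2.3] rot err [-0.002  -0.0018 -0.0016] F bed [ 2.2  0.5 -0.3] grip 0.018454512271489247 59.2268568277359 t 11.575
[ 0.15412287  0.10967104 -0.14035123]
```

```bash
for i in 1 2 3; do python3 -m inch '[0,0.001,0,0,0,0,0,0,0.001,0,0,0,0,0]' >/dev/null; python3 -c "
from h import *
where()"; done
```

```text
tube mid in bed mm [91.8 -0.6  2.5] rot err [-0.0024 -0.0035 -0.0015] F bed [ 4.2  0.9 -1.1] grip 0.018360879866603046 59.059908986091614 t 11.825
tube mid in bed mm [91.7 -0.5  2.8] rot err [-0.0028 -0.0051 -0.0015] F bed [ 6.7 -0.2 -1.9] grip 0.01853397255567814 59.009934067726135 t 12.075
tube mid in bed mm [91.7 -0.5  3. ] rot err [-0.0032 -0.0067 -0.0013] F bed [ 8.3 -0.  -1.6] grip 0.017996063109414435 58.97566258907318 t 12.325
```

The tube is against the stop: x holds while the force rises to 8 N. I'll ease off, press down lightly, then open partway.

```bash
python3 -m inch '[0,-0.002,0,0.001,0,0,0,0,-0.002,0,0.002,0,0,0,0,-0.002,0,0.002,0,0,0]'>/dev/null; python3 -c "
from h import *
where()"; python3 -m inch '[0.03,0,0,0,0,0,0,0.045,0,0,0,0,0,0,0.045,0,0,0,0,0,0,0.045,0,0,0,0,0,0]'
python3 - <<'E'
from h import *
where();c=cap('wrist');import pickle;pickle.dump(c,open('w9.pkl','wb'))
cv2.imwrite('pics/w9.png',cv2.resize(c['pixels'][:,100:440],(531,600)))
h=cv2.cvtColor(c['pixels'],cv2.COLOR_BGR2HSV);m=cv2.inRange(h,(18,110,40),(32,255,255));n,l,st,ce=cv2.connectedComponentsWithStats(m)
print([(tuple(map(int,st[k])),ce[k].round(1)) for k in range(1,n) if st[k,4]>40])
for q in [(0,0,0),(0,0,.01),(.09,0,0),(.18,0,0)]: print(q,proj(c,O+B.apply(q)).round(1))
E
```

```text
tube mid in bed mm [91.8 -0.7  1.9] rot err [-0.0013 -0.003  -0.0009] F bed [-0.3 -1.5 18.6] grip 0.018241061419988373 61.34992718696594 t 12.7
time: 13.2
ee_pos: [0.6202, 0.071, 0.0833]
ee_rot: [0.122, 2.616, -0.033]
wrist_force: [-0.3, 0.7, 0.5]
grip_width: 0.0448
finger_force: 0.0
tube mid in bed mm [89.6 -1.1 -0.2] rot err [-0.001   0.0003 -0.0017] F bed [-0.   0.6  0.6] grip 0.044779979663760454 0.0 t 13.2
[((240, 0, 38, 26, 854), array([258.7,  10.9])), ((216, 31, 87, 304, 15383), array([257.7, 166.4])), ((63, 282, 21, 22, 229), array([ 72.1, 292.1]))]
(0, 0, 0) [258.5  60. ]
(0, 0, 0.01) [258.7  56.1]
(0.09, 0, 0) [257.8 273.5]
(0.18, 0, 0) [257.3 419.3]
```

View pics/w9.png

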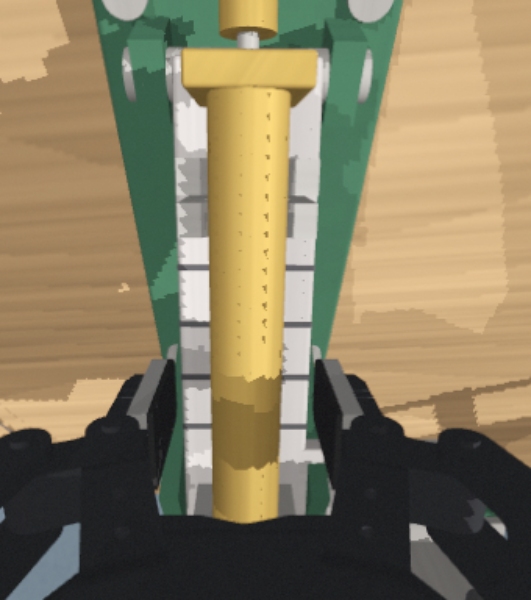

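The tube lies on the bed's centre line with its end touching the stop at (250,88), and the fingers are clear of it. The lower end projects at row 56 as predicted. I'll retreat square to the bed, then work out the handle path.

```bash
python3 -m inch '[0.045,0,0,-0.03,0,0,0,0.045,0,0,-0.08,0,0,0,0.045,0,0,-0.13,0,0,0,0.02,0,0,-0.16,0,0,0,0,0,0,-0.16,0,0,0,0,0,0,-0.16,0,0,0]'
cat >> h.py <<'E'
T=np.array([0,0,-.016])
def path(ths,r=85,over=0):
    for th in ths:
        c,s=np.cos(th),np.sin(th);print(th,end=' ');rel(bed(145,66+r*c-(8-over)*s-14.5,20+r*s+(8-over)*c,T),RT)
E
python3 - <<'E'
from h import *
import pickle
cs=pickle.load(open('c0.pkl','rb'))
q=B.inv().apply(np.array([.62405,.1888,.2165])-O)*1e3;print('grip mid bed',q,'theta',np.arctan2(q[2]-20,q[1]-66),np.hypot(q[2]-20,q[1]-66))
where();print('tip',B.inv().apply(sensors.sense()['ee_pos']+R.from_rotvec(sensors.sense()['ee_rot']).apply(T)-O)*1e3)
rel(bed(145,55,140,T),RT);rel(bed(145,66+85*.58-33*.81-14.5,20+85*.81+33*.58,T),RT)
c=cap('wrist');h=cv2.cvtColor(c['pixels'],cv2.COLOR_BGR2HSV);m=cv2.inRange(h,(18,110,40),(32,255,255))
p=np.argwhere(m>0);p=p[abs(p[:,1]-256)<40]
for v in range(60,330,30):
  z=p[p[:,0]==v,1]
  if len(z): print(v,z.min(),z.max())
for q in [(0,0,.01),(.03,0,0),(.09,0,0),(.15,0,0),(.18,0,.01)]: print(q,proj(c,O+B.apply(q)).round(1),[proj(c,O+B.apply(np.array(q)*[1,0,1]+[0,y,0])).round(1)[0] for y in(-.01,.01)])
E
```

```text
time: 14.0
ee_pos: [0.5405, 0.0782, 0.2213]
ee_rot: [0.122, 2.616, -0.033]
wrist_force: [0.0, -0.1, 0.3]
grip_width: 0.0001
finger_force: 0.0
grip mid bed [146.83975497 116.5861046   84.38565681] theta 0.9048523051025851 81.88080838512404
tube mid in bed mm [ 89.3  -1.4 159.4] rot err [-0.0008  0.0006 -0.0015] F bed [ 0.2 -0.1  0.3] grip 0.0001104036489847371 0.0 t 14.0
tip [ 86.29105025  -1.43699274 140.87084411]
shift [-0.0588  0.0563  0.0009] turn [ 0.0008 -0.0006  0.0015] deg 0.1 t 14.0
shift [-0.0589  0.0754  0.0329] turn [ 0.0008 -0.0006  0.0015] deg 0.1 t 14.0
60 250 266
90 247 268
120 247 268
150 247 267
180 248 266
210 248 266
(0, 0, 0.01) [257.7  83.8] [np.float64(245.9), np.float64(269.5)]
(0.03, 0, 0) [257.5 119.3] [np.float64(246.5), np.float64(268.6)]
(0.09, 0, 0) [257.4 183.3] [np.float64(246.9), np.float64(267.8)]
(0.15, 0, 0) [257.2 240.4] [np.float64(247.4), np.float64(267.1)]
(0.18, 0, 0.01) [257.2 271.8] [np.float64(247.3), np.float64(267.0)]
```

The tube's edges match the prediction within 1 px, and the handle is at θ ≈ 0.90. I'll move above the handle.

```bash
python3 -m inch '[0,-0.04,0.03,-0.01,0,0,0,0,-0.059,0.056,-0.005,0,0,0,0,-0.059,0.075,0.02,0,0,0,0,-0.059,0.075,0.033,0,0,0,0,-0.059,0.075,0.033,0,0,0,0,-0.059,0.075,0.033,0,0,0]'
python3 - <<'E'
from h import *
path([.95,.9,.75,.6,.45,.3,.2,.1,.05,0])
E
```

```text
time: 14.8
ee_pos: [0.6151, 0.1458, 0.2234]
ee_rot: [0.124, 2.615, -0.033]
wrist_force: [1.5, 0.1, 0.5]
grip_width: 0.0004
finger_force: 0.0
0.95 shift [0.0011 0.0215 0.0151] turn [0.0005 0.0007 0.0005] deg 0.1 t 14.8
0.9 shift [0.0011 0.0251 0.0173] turn [0.0005 0.0007 0.0005] deg 0.1 t 14.8
0.75 shift [0.0011 0.0353 0.0251] turn [0.0005 0.0007 0.0005] deg 0.1 t 14.8
0.6 shift [0.0011 0.0442 0.0343] turn [0.0005 0.0007 0.0005] deg 0.1 t 14.8
0.45 shift [0.0011 0.0516 0.0447] turn [0.0005 0.0007 0.0005] deg 0.1 t 14.8
0.3 shift [0.0011 0.0574 0.0561] turn [0.0005 0.0007 0.0005] deg 0.1 t 14.8
0.2 shift [0.0011 0.0603 0.0641] turn [0.0005 0.0007 0.0005] deg 0.1 t 14.8
0.1 shift [0.0011 0.0623 0.0724] turn [0.0005 0.0007 0.0005] deg 0.1 t 14.8
0.05 shift [0.0011 0.063  0.0766] turn [0.0005 0.0007 0.0005] deg 0.1 t 14.8
0 shift [0.0011 0.0635 0.0809] turn [0.0005 0.0007 0.0005] deg 0.1 t 14.8
```

```bash
python3 -m inch '[0,0,0.012,0.008,0,0,0,0,0,0.0215,0.015,0,0,0,0,0,0.025,0.0175,0,0,0,0,0,0.03,0.021,0,0,0,0,0,0.0353,0.025,0,0,0,0,0,0.0353,0.025,0,0,0]'
```

```text
time: 15.55
ee_pos: [0.6309, 0.1808, 0.2017]
ee_rot: [0.122, 2.615, -0.033]
wrist_force: [-1.9, -0.9, 0.9]
grip_width: 0.0
finger_force: 1.0
```

Run:
```python
from h import *
path([.6,.45,.3,.2,.1,.05,0]);s=sensors.sense();print(B.inv().apply(s['wrist_force']).round(1))
```

```text
0.6 shift [0.0009 0.0079 0.0092] turn [0.0009 0.0005 0.0017] deg 0.1 t 15.55
0.45 shift [0.0009 0.0153 0.0196] turn [0.0009 0.0005 0.0017] deg 0.1 t 15.55
0.3 shift [0.0009 0.0211 0.031 ] turn [0.0009 0.0005 0.0017] deg 0.1 t 15.55
0.2 shift [0.0009 0.0239 0.0391] turn [0.0009 0.0005 0.0017] deg 0.1 t 15.55
0.1 shift [0.0009 0.026  0.0473] turn [0.0009 0.0005 0.0017] deg 0.1 t 15.55
0.05 shift [0.0009 0.0267 0.0515] turn [0.0009 0.0005 0.0017] deg 0.1 t 15.55
0 shift [0.0009 0.0272 0.0558] turn [0.0009 0.0005 0.0017] deg 0.1 t 15.55
[-1.1 -1.1  1.7]
```

Contact is light so far. I'll continue along the arc.

```bash
python3 -m inch '[0,0,0.004,0.0045,0,0,0,0,0,0.008,0.009,0,0,0,0,0,0.012,0.014,0,0,0,0,0,0.0153,0.0196,0,0,0,0,0,0.018,0.025,0,0,0,0,0,0.021,0.031,0,0,0,0,0,0.021,0.031,0,0,0]'
python3 - <<'E'
from h import *
path([.2,.1,.05,0]);s=sensors.sense();print(B.inv().apply(s['wrist_force']).round(1))
E
```

```text
time: 16.42
ee_pos: [0.6484, 0.201, 0.1743]
ee_rot: [0.121, 2.615, -0.031]
wrist_force: [-0.4, 1.2, 0.4]
grip_width: -0.0001
finger_force: 0.3
0.2 shift [0.0008 0.0022 0.0075] turn [0.0021 0.0005 0.0021] deg 0.2 t 16.425
0.1 shift [0.0008 0.0042 0.0158] turn [0.0021 0.0005 0.0021] deg 0.2 t 16.425
0.05 shift [0.0008 0.0049 0.02  ] turn [0.0021 0.0005 0.0021] deg 0.2 t 16.425
0 shift [0.0008 0.0054 0.0243] turn [0.0021 0.0005 0.0021] deg 0.2 t 16.425
[-0.3  1.1  0.6]
```

```bash
cat > red.py <<'E'
from h import *
def red():
    for n in('wrist','top','side'):
        c=cap(n);h=cv2.cvtColor(c['pixels'],cv2.COLOR_BGR2HSV);m=cv2.inRange(h,(0,150,60),(6,255,255))|cv2.inRange(h,(175,150,60),(180,255,255))
        k,l,st,ce=cv2.connectedComponentsWithStats(m)
        print(n,[(tuple(map(int,st[i])),ce[i].round(0)) for i in range(1,k) if st[i,4]>30][:6])
        for th in(.9,.45,.3,.1,0): print(th,[proj(c,O+B.apply(np.array([145,66+r*np.cos(th),20+r*np.sin(th)])/1e3)).round(0) for r in(60,118)],end=' ')
        print()
E
python3 -c "
from red import *
red()"
```

```text
wrist [((211, 219, 143, 44, 3059), array([292., 240.]))]
0.9 [array([196., 261.]), array([282., 333.])] 0.45 [array([235., 241.]), array([347., 266.])] 0.3 [array([242., 234.]), array([351., 249.])] 0.1 [array([247., 226.]), array([347., 230.])] 0 [array([247., 222.]), array([342., 222.])] 
top [((197, 59, 7, 15, 66), array([200.,  66.])), ((170, 62, 8, 14, 68), array([174.,  68.])), ((423, 152, 21, 13, 103), array([433., 157.])), ((431, 193, 20, 10, 84), array([442., 197.])), ((312, 217, 29, 21, 179), array([325., 229.]))]
0.9 [array([168., 147.]), array([153., 151.])] 0.45 [array([164., 145.]), array([145., 147.])] 0.3 [array([163., 145.]), array([144., 146.])] 0.1 [array([163., 144.]), array([144., 145.])] 0 [array([164., 144.]), array([145., 144.])] 
side [((230, 275, 25, 32, 241), array([239., 288.]))]
0.9 [array([289., 119.]), array([281., 103.])] 0.45 [array([290., 119.]), array([284., 105.])] 0.3 [array([291., 120.]), array([286., 107.])] 0.1 [array([292., 122.]), array([289., 110.])] 0 [array([293., 123.]), array([290., 112.])]
```

The handle is following the fingers, and the wrist view puts it at θ ≈ 0.3. I'll push down to the stop.

```bash
python3 -m inch '[0,0,0.002,0.004,0,0,0,0,0,0.002,0.0075,0,0,0,0,0,0.003,0.0115,0,0,0,0,0,0.004,0.0158,0,0,0,0,0,0.005,0.02,0,0,0,0,0,0.005,0.02,0,0,0]'; python3 -m inch '[0,0,0,0.002,0,0,0,0,0,0,0.004,0,0,0,0,0,0,0.004,0,0,0]'; python3 -c "
from red import *
red();path([.05,0]);s=sensors.sense();print(B.inv().apply(s['wrist_force']).round(1))"
```

```text
time: 17.32
ee_pos: [0.659, 0.2044, 0.1571]
ee_rot: [0.122, 2.615, -0.032]
wrist_force: [-0.5, -0.7, 0.5]
grip_width: -0.0005
finger_force: 0.0
time: 17.7
ee_pos: [0.6602, 0.2048, 0.1559]
ee_rot: [0.122, 2.614, -0.032]
wrist_force: [-13.3, -3.5, 12.5]
grip_width: 0.0001
finger_force: 8.7
wrist [((204, 223, 144, 30, 2954), array([283., 236.]))]
0.9 [array([173., 287.]), array([268., 393.])] 0.45 [array([221., 260.]), array([350., 294.])] 0.3 [array([230., 252.]), array([354., 271.])] 0.1 [array([236., 241.]), array([349., 246.])] 0 [array([237., 236.]), array([344., 236.])] 
top [((197, 59, 7, 16, 69), array([200.,  66.])), ((170, 62, 8, 15, 68), array([174.,  68.])), ((422, 152, 22, 12, 108), array([433., 157.])), ((431, 194, 20, 10, 80), array([441., 198.])), ((312, 218, 29, 20, 174), array([324., 230.]))]
0.9 [array([168., 147.]), array([153., 151.])] 0.45 [array([164., 145.]), array([145., 147.])] 0.3 [array([163., 145.]), array([144., 146.])] 0.1 [array([163., 144.]), array([144., 145.])] 0 [array([164., 144.]), array([145., 144.])] 
side [((371, 131, 8, 18, 35), array([375., 139.])), ((230, 275, 25, 31, 235), array([239., 288.]))]
0.9 [array([289., 119.]), array([281., 103.])] 0.45 [array([290., 119.]), array([284., 105.])] 0.3 [array([291., 120.]), array([286., 107.])] 0.1 [array([292., 122.]), array([289., 110.])] 0 [array([293., 123.]), array([290., 112.])] 
0.05 shift [ 0.0014 -0.     -0.0015] turn [0.0013 0.0015 0.0016] deg 0.1 t 17.85
0 shift [0.0014 0.0005 0.0027] turn [0.0013 0.0015 0.0016] deg 0.1 t 17.85
[-4.6 -3.4 16.9]
```

```bash
python3 -m inch '[0,0,0,0.001,0,0,0,0,0,0,0.002,0,0,0,0,0,0,0.002,0,0,0,0,0,0,0.002,0,0,0]'; python3 -c "
from h import *
path([0]);s=sensors.sense();print(B.inv().apply(s['wrist_force']).round(1))"
```

```text
time: 18.35
ee_pos: [0.6604, 0.2049, 0.1558]
ee_rot: [0.122, 2.614, -0.033]
wrist_force: [-23.3, -5.6, 23.0]
grip_width: -0.0
finger_force: 15.7
0 shift [0.0015 0.0004 0.0025] turn [0.0005 0.0016 0.0017] deg 0.1 t 18.35
[-8.1 -7.8 31.2]
```

The reaction rises to 31 N with no further travel, so the handle is on its stop. I'll retreat and check.

```bash
python3 -m inch '[0,0,0,-0.01,0,0,0,0,0,0,-0.05,0,0,0,0,0,-0.02,-0.1,0,0,0,0,0.03,-0.05,-0.13,0,0,0,0,0.03,-0.06,-0.14,0,0,0,0,0.03,-0.06,-0.14,0,0,0]'
python3 - <<'E'
from h import *
c=cap('wrist');cv2.imwrite('pics/w10.png',cv2.resize(c['pixels'],(800,600)))
h=cv2.cvtColor(c['pixels'],cv2.COLOR_BGR2HSV);m=cv2.inRange(h,(0,150,60),(6,255,255))|cv2.inRange(h,(175,150,60),(180,255,255))
n,l,st,ce=cv2.connectedComponentsWithStats(m);i=1+np.argmax(st[1:,4]);p=np.argwhere(l==i)[:,::-1].astype(np.float32)
print(st[i],ce[i]);b=cv2.fitLine(p,cv2.DIST_L2,0,.01,.01).ravel();print('slope',b[1]/b[0])
for th in(.1,.05,.03,0,-.03):
    a,d=[proj(c,O+B.apply(np.array([145,66+r*np.cos(th),20+r*np.sin(th)])/1e3)) for r in(50,115)];print(th,a.round(1),d.round(1),((d-a)[1]/(d-a)[0]).round(3))
E
```

```text
time: 19.1
ee_pos: [0.5613, 0.153, 0.2599]
ee_rot: [0.123, 2.612, -0.031]
wrist_force: [-0.0, -0.2, 0.4]
grip_width: 0.0001
finger_force: 0.0
[ 290  197   76   16 1168] [327.45291096 204.51712329]
slope 0.0010139447
0.1 [296.9 205.7] [364.4 207.9] 0.032
0.05 [296.8 204.9] [362.9 205.9] 0.016
0.03 [296.7 204.5] [362.2 205.1] 0.009
0 [296.5 204. ] [361.1 204. ] -0.001
-0.03 [296.3 203.5] [359.9 202.9] -0.011
```

View pics/w10.png

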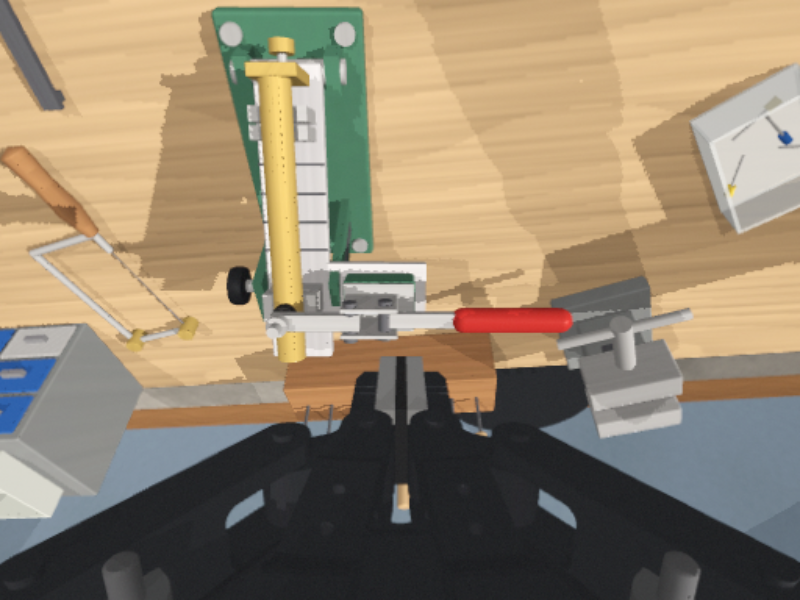

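The picture shows the handle flat at (455–570,320), with a slope of 0.001 that matches θ ≈ 0. The pad arm is over the tube at (285,318), the tube's lower end is on the stop at (275,75), and the gripper is clear.

```bash
python3 -c "
from h import *
print(workorder.job_done())"
```

```text
the job is handed in; nothing more can be done
None
```

The job is handed in: the brass tube lies in both V-blocks against the end stop with the clamp handle down on its stop, as the last wrist picture showed, though the hand-in call returned no verdict.

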